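# Bolt down the knife arm of the bench shear

## Task

The bench shear's knife arm is down: lock it there. Hold the lock's spring catch down with one fingertip, and while it is held let the other fingertip push the bolt by its knob across and over the arm's ledge until it is fully home; then let the catch spring back up and take the hand away from everything. Only press and push: do not raise the knife arm, and leave the tools and stock on the shear and the bench where they are.

Things in the scene. Friction and masses are not known exactly. Their poses are not given: they have to be found in the camera images.
- shear: Bench shear, fixed to the bench: grey cast bed 340 x 300 mm, top 30 mm above the bench. x (level) runs along the knife arm from its wooden handle to the pivot, y from the knife side to the open side of the bed, z up. Origin at bench height, below the knob of the fully drawn bolt. The lock stands at the bed's front corner on a dark plate (x -32 to 32, y -52 to 90 mm).
- lock_ledge (a point): Centre of the top of the knife arm's ledge: dark steel, 30 x 30 mm, 45 mm above the bench, at y = -71 mm in the shear's frame; the bolt's nose slides over it. The arm behind it is a dark steel bar (y -86 to -100 mm), top 88 mm above the bench, with a counterweight and pivot to 94 mm; its handle ends at x = -203 mm. The hinged arm rests down by its weight.
- bolt_knob (a point): Centre of the top of the bolt's knob: upright knurled steel post, 16 mm across, 30 mm tall, its top 86 and foot 56 mm above the bench, on a flat bar. Goes 32 mm along the shear's -y (towards the knife arm) to be home. Push the side turned to the thumb plate. Friction about 1.5 N; it stays where left. Between knob and thumb plate nothing is higher than 59 mm above the bench.
- catch_plate (a point): Centre of the top of the spring catch's thumb plate: ribbed steel, 36 mm along the shear's x, 44 along its y, top 75 mm above the bench; 64 mm along +y from the knob of the drawn bolt (34 mm clear between them). Goes straight down 8 mm to a hard stop against a spring, 3.4 N at the top, 7 N at the bottom. Pressing anywhere on it works; a fingertip may slide on it.
- bolt (a joint): Travel of the bolt, m: 0 fully drawn, 0.032 home at its stop, nose 26 mm over the arm's ledge. The catch's tooth stops the three teeth on its side when drawn, half-way (about 0.016) and home, so it moves on only while the catch is down; let go on the way, the catch springs up half-way.
- catch (a joint): Depression of the spring catch, m: 0 up (it then locks the bolt, with about 1.5 mm play), 0.008 at the bottom stop. The bolt is free when it is pressed by more than 0.006. Released with the bolt home (over 0.0305), it springs back to 0.
- weight_mid (a point): Brass pattern weight with a knob, 60 mm wide, 57 mm tall, loose on the shear's bed; its centre. Leave it.
- spool_mid (a point): Wooden thread spool, 46 mm wide, 58 mm tall, standing loose on the shear's bed; its centre. Leave it.
- die_mid (a point): Round steel cutting die (ring), 54 mm wide, 32 mm tall, loose on the shear's bed; its centre. Leave it.
- mallet_mid (a point): Wooden mallet lying on the bench; the middle of its handle, 110 mm from the centre of its 90 x 64 mm head. Leave it.
- honing_mid (a point): Honing steel with black handle, 385 mm long, lying on the bench; a point on its rod 45 mm past the guard. Leave it.
- jar_mid (a point): Glass jar of rivets with metal cap, 72 mm wide, 85 mm tall, on the bench; its centre. Leave it.
- awl_mid (a point): Awl with a wooden haft, 145 mm long, lying loose on the shear's bed; centre of its haft. Leave it.

How it is judged (in metres and radians):
On the way, in this order (a step that is already met when the one before it is completed fails the run):
1. a finger holds the catch down while the other has the bolt on its way (value of joint each of catch, bolt above 0.006 m and contact force between the fingers and catch above 1 N and contact force between the fingers and bolt above 0.3 N and value of joint bolt below 0.028 m), for 0.05 s.
2. the bolt reaches home with the catch still held down (value of joint bolt above 0.0305 m and value of joint catch above 0.005 m and contact force between the fingers and catch above 0.5 N), for 0.05 s.
At the end, for the whole second after the job is handed in: The bolt is home (at least 30 of its 32 mm), the catch has sprung up (within 1.5 mm of its top) and locks it, at rest, the knife arm is down (its ledge within 5 mm of its height) and the hand is clear (value of joint bolt above 0.03 m and value of joint catch below 0.0015 m and height (world z) of lock_ledge below 0.05 m and velocity of joint bolt between -0.005 and 0.005 m/s); the robot touches nothing.
It fails at once if the knife arm is raised (its ledge by 15 mm) (height (world z) of lock_ledge above 0.06 m).
It fails at once if something loose on the shear's bed is moved by more than 15 mm (distance of any of awl_mid, weight_mid, spool_mid, die_mid from where it was at the start of the episode above 0.015 m).
It fails at once if something loose on the bench is moved by more than 15 mm (distance of any of mallet_mid, honing_mid, jar_mid from where it was at the start of the episode above 0.015 m).
It also fails if it takes over 38 s, if anything falls off the work surface, if the arm or the gripper's body presses on something with over 40 N, if the wrist force passes 120 N, or if a joint passes its speed limit or range.

## Robot

A 6-joint arm with a two-finger parallel gripper is mounted at the origin on the work surface. World frame = base frame: x ahead of the robot, y to its left, z up, the work surface at z = 0. Lengths are in mm, angles in rad, forces in N, time in s.
With the tool pointing down it reaches from about 350 to 975 mm from the base axis. Payload 7.1 kg.
Tool frame: the origin (TCP) lies on the mounting face of the last link; the fingertips stand 182 mm ahead of it and the grasp point (between the pads) lies 163 mm ahead of it (ctrl.tcp_to_tips is the distance from the TCP to the fingertips, in mm); z points along the fingers, y is the direction in which the jaws open and shut (so a half turn about z gives the same grasp; the last joint's range is limited). The gripper opens to 88 mm and grips with 3 to 60 N. Pads are 20 mm wide; open, the fingers measure 115 mm over their backs; the gripper's body (75 mm by 178 mm) begins 61 mm behind the grasp point.
Start: joints at [-1.233, 0.423, 1.63, -0, 1.089, -0.019], TCP at [218.315, -585.615, 404.675] pointing down, gripper open.
Joint ranges: [-3, 3], [-0.9, 2.11], [0.09, 2.58], [-1.31, 4.45], [0.11, 2.69], [-2.54, 2.54]. Speed limits (rad/s): [2.39, 2.39, 3.01, 3.14, 3.14, 3.14].

## Interface

Orientations are given as a rotation vector (axis times angle).
In Python, from workcell import ctrl gives the robot as it stands. The module is installed in compiled form; this text tells all that it offers.
- The arm moves only by the tool send_rows, never from a script. Its argument "commands" is a list of rows, each an object with "translation": the shift along the world's x, y, z normalised to -1 to 1, where 1 is 0.1 m, a list of three; "twist": the turn, a rotation vector about the world's x, y, z normalised to -1 to 1, where 1 is 0.5 rad, a list of three. A call has exactly 10 rows; each row is the pose to reach, as a shift and turn from the pose commanded when the call began; what a row does not reach only later rows make up. A row lasts 1/10 s, in which the tool goes at most 50 mm and 8.59 degrees, less where a joint would pass 70% of its speed; a pose out of reach is approached as far as the arm can. A call with a number of a shift or a turn outside -1 to 1 is refused whole. A call with a gripper value outside its range is refused whole. "grip" is the closure, from -1 (fully open) to 1 (shut), set as the call begins (left out, the last holds). The fingers move at their own pace and stop on an object; the grip force is fixed at half the most. Time passes only in rows, so rows that repeat a pose let the fingers close, or fill a call up. It gives the time, the measured TCP pose, the force and the opening at its end, in the units of the state.
- ctrl.get_obs(): the state, without advancing time (a new reading comes with each control period).
- ctrl.get_image(name): name is "side" or "top"; returns a dict with "img" (400x640x3 uint8, red, green, blue), "intrinsics" (3x3 intrinsics, pixels), "cam_to_world" (4x4, takes a point from camera to world coordinates). Camera axes: x right, y down, z forward; pixel columns grow to the right and rows downward; lengths in mm; the calibration is good to about 2 mm. A picture is of the moment at which its call begins. There is no depth.
- ctrl.close_job(): hands the job in, once; it reports no verdict.
The state is a dict: "t": time; "qpos": joint angles; "qvel": joint speeds; "joint_torque": joint torques, N m; "ee_pos": TCP position; "orientation": TCP orientation; "ft_force": force on the tool from outside, world axes, zero at the start; "moment": the same for the moment, N m; "width": finger opening in mm.
Only numpy, scipy, OpenCV 4.12 (cv2) and the standard library are available. Lean on these libraries where they do the work, as an engineer would, in place of code of your own. Each camera call takes 0.05 s, during which the arm holds its last target. There are 200 camera calls.

## Working session

There is one attempt and no reset: what is moved stays moved. The work goes in short steps, Python scripts to look and compute and a tool call to move; the robot and the scene stay as the last step left them, time stands still between calls to the robot, and variables do not carry over. Pictures are saved under pics/ and viewed, about 8 in all and at most 12, crops included, and the job is handed in when it is done.

Besides the shell and the picture viewer there is one more tool, called after "Call:" as name(argument=value, ...), one argument or row to a line, values as JSON. send_rows: Moves the arm, as the interface text tells. Its arguments: {"type":"object","properties":{"commands":{"type":"array","items":{"type":"object","properties":{"translation":{"type":"array","items":{"type":"number"}},"twist":{"type":"array","items":{"type":"number"}}}}},"grip":{"type":"number"}},"required":["commands"]}

```bash
mkdir -p pics; python3 - <<'E'
from workcell import ctrl
import cv2,numpy as np,pickle
d={}
for n in("side","top"):
    r=ctrl.get_image(n);d[n]=r
    cv2.imwrite(f"pics/{n}0.png",cv2.cvtColor(r["img"],cv2.COLOR_RGB2BGR))
    print(n,r["intrinsics"],np.round(r["cam_to_world"],3))
pickle.dump(d,open("im0.pkl","wb"))
print(ctrl.get_obs(),ctrl.tcp_to_tips)
E
```

```text
side [[491.89105094   0.         320.81017204]
 [  0.         491.89105094 211.39763503]
 [  0.           0.           1.        ]] [[ 9.930000e-01 -4.700000e-02  1.040000e-01  4.093950e+02]
 [-1.130000e-01 -5.400000e-01  8.340000e-01 -1.221467e+03]
 [ 1.700000e-02 -8.410000e-01 -5.410000e-01  8.758350e+02]
 [ 0.000000e+00  0.000000e+00  0.000000e+00  1.000000e+00]]
top [[394.7110996    0.         321.62579962]
 [  0.         394.7110996  196.83497214]
 [  0.           0.           1.        ]] [[ 9.000000e-03 -9.890000e-01  1.480000e-01  3.951820e+02]
 [-1.000000e+00 -7.000000e-03  1.300000e-02 -1.384000e+01]
 [-1.200000e-02 -1.480000e-01 -9.890000e-01  1.238022e+03]
 [ 0.000000e+00  0.000000e+00  0.000000e+00  1.000000e+00]]
{'t': 0.1, 'qpos': array([-1.23298078e+00,  4.23750414e-01,  1.63058318e+00,  6.45033156e-06,
        1.08862311e+00, -1.90034225e-02]), 'qvel': array([ 0.00118864, -0.00305569, -0.001474  ,  0.00125971,  0.00017307,
       -0.00043949]), 'joint_torque': array([-3.15021798e-04, -5.45613170e+01, -2.74322695e+01,  6.44739764e-02,
        1.87996257e-02, -6.00655380e-05]), 'ee_pos': array([ 218.25086234, -585.39241523,  403.99996055]), 'orientation': array([-3.09040132e+00, -5.57277470e-01,  3.31103047e-04]), 'ft_force': array([ 1.08454297, -0.59581775,  1.23043415]), 'moment': array([ 0.01681511,  0.00169088, -0.01752167]), 'width': 87.64157021812998} 182.0
```

View pics/top0.png

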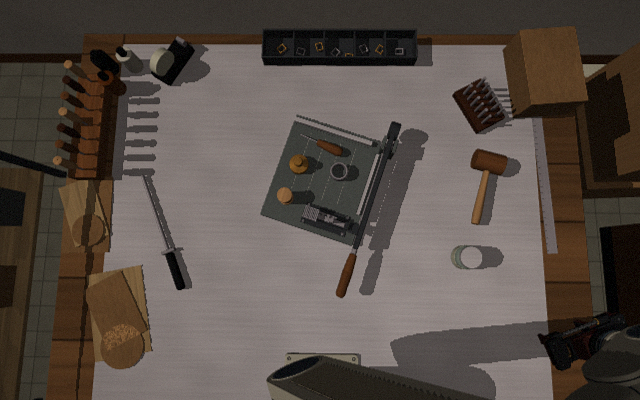

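View pics/side0.png

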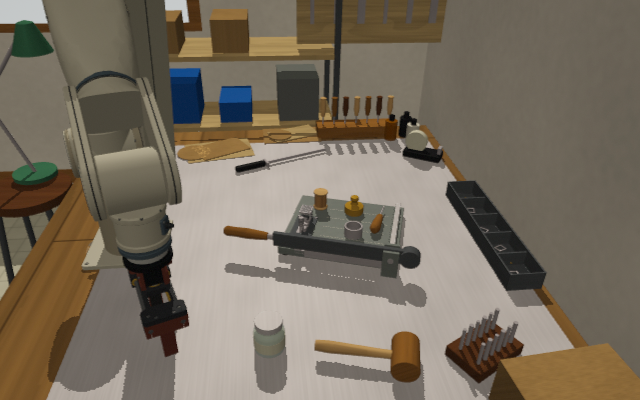

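The top view shows the shear with its lock at about (326,218), the arm bar running from the handle at (345,275) to the pivot at (392,135), and the spool at (285,195). In the side view the lock is at about (307,217). Next I'll enlarge both.

```bash
python3 - <<'E'
import cv2,numpy as np
a=cv2.imread("pics/top0.png")[185:255,255:375]; b=cv2.imread("pics/side0.png")[185:275,275:405]
f=lambda x,s:np.clip(cv2.resize(x,None,fx=s,fy=s,interpolation=cv2.INTER_CUBIC)*1.6,0,255).astype(np.uint8)
cv2.imwrite("pics/tc.png",f(a,6)); cv2.imwrite("pics/sc.png",f(b,6))
E
```

```text
(no output)
```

View pics/tc.png

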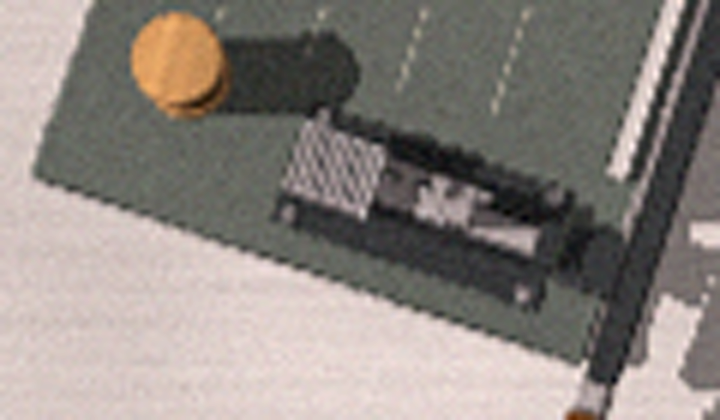

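View pics/sc.png

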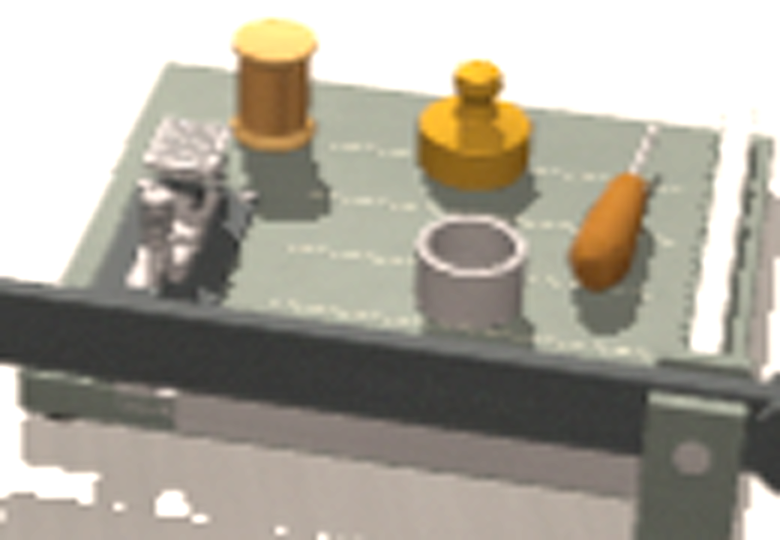

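```bash
cat > h.py <<'E'
import pickle,numpy as np,cv2
from scipy.optimize import least_squares
D=pickle.load(open("im0.pkl","rb"))
def proj(P,n,D=D):
    r=D[n];T=np.linalg.inv(r["cam_to_world"]);P=np.atleast_2d(P)
    c=P@T[:3,:3].T+T[:3,3];k=c@r["intrinsics"].T
    return k[:,:2]/k[:,2:]
def ray(u,v,z,n,D=D):
    r=D[n];d=r["cam_to_world"][:3,:3]@np.linalg.solve(r["intrinsics"],[u,v,1]);o=r["cam_to_world"][:3,3]
    return o+d*(z-o[2])/d[2]
def world(L,p):
    L=np.atleast_2d(L);c,s=np.cos(p[2]),np.sin(p[2])
    return np.c_[p[0]+c*L[:,0]-s*L[:,1],p[1]+s*L[:,0]+c*L[:,1],L[:,2]]
E
python3 - <<'E'
from h import *
tc=lambda x,y:((x+.5)/6-.5+255,(y+.5)/6-.5+185)
sc=lambda x,y:((x+.5)/6-.5+275,(y+.5)/6-.5+185)
pt=ray(*tc(337,169),75,"top");ps=ray(*sc(188,144),75,"side")
print("plate",pt,ps); print("knob",ray(*tc(450,197),86,"top"),ray(*sc(157,187),86,"side"))
a=ray(*tc(35,178),30,"top");b=ray(*tc(583,362),30,"top");print("corner",a,b,np.linalg.norm(a-b))
yd=(a-b)/np.linalg.norm(a-b);yaw=np.arctan2(-yd[0],yd[1]);print("yaw",yaw)
m=(pt+ps)/2;p=[*(m-64*yd)[:2],yaw];print("p",p);np.save("p.npy",p)
L=[]
for x,y in((-18,42),(18,42),(18,86),(-18,86)):L.append((x,y,75))
K=[(8*np.cos(t),8*np.sin(t),86) for t in np.linspace(0,6.28,16)]
F=[(8*np.cos(t),8*np.sin(t),56) for t in np.linspace(0,6.28,16)]
G=[(-15,-56,45),(15,-56,45),(15,-86,45),(-15,-86,45)]
BB=[(-203,-86,88),(100,-86,88),(100,-100,88),(-203,-100,88)]
PL=[(-32,-52,30),(32,-52,30),(32,90,30),(-32,90,30)]
for n,(x0,y0,w,h) in dict(top=(285,190,80,60),side=(275,185,80,60)).items():
    s=8 if n=="top" else 8
    im=cv2.cvtColor(D[n]["img"],cv2.COLOR_RGB2BGR)[y0:y0+h,x0:x0+w]
    im=np.clip(cv2.resize(im,None,fx=s,fy=s,interpolation=cv2.INTER_CUBIC)*1.5,0,255).astype(np.uint8)
    for Q,c in((L,(0,0,255)),(K,(0,255,0)),(F,(0,160,0)),(G,(255,0,255)),(BB,(255,255,0)),(PL,(255,0,0))):
        q=(proj(world(Q,p),n)-[x0,y0]+.5)*s-.5
        cv2.polylines(im,[np.round(q).astype(np.int32)],True,c,1)
    cv2.imwrite(f"pics/o_{n}.png",im)
a=[cv2.imread(f"pics/o_{n}.png") for n in("top","side")]
cv2.imwrite("pics/o.png",cv2.resize(np.vstack(a),(600,900))[:,:]) 
cv2.imwrite("pics/o2.png",np.hstack([cv2.resize(x,None,fx=.62,fy=.62,interpolation=cv2.INTER_AREA) for x in a]))
E
```

```text
plate [520.75233328  33.11682129  75.        ] [520.01115447  32.36068585  75.        ]
knob [506.24566147 -22.66141582  86.        ] [500.03433244 -22.40974996  86.        ]
corner [519.81156367 189.95852737  30.        ] [428.37546304 -90.8718147   30.        ] 295.34089037236623
yaw -0.3147672106453335
p [np.float64(500.56765571357965), np.float64(-28.116828837687677), np.float64(-0.3147672106453335)]
```

View pics/o2.png

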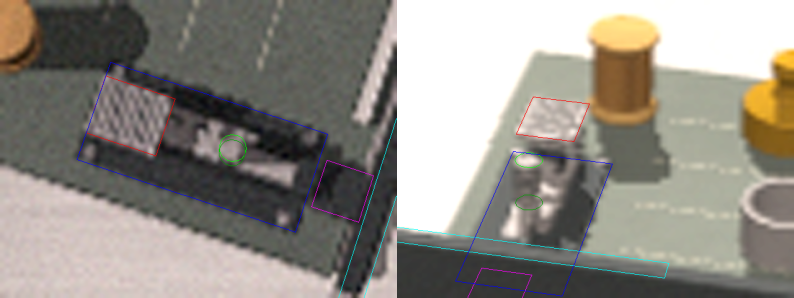

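The overlay fits in both views. The plate outline (red), knob (green), base plate (blue) and ledge (magenta) all sit on their parts, and the bolt is drawn. Next I'll work out the approach.

```bash
python3 - <<'E'
from h import *
from workcell import ctrl
from scipy.spatial.transform import Rotation as R
p=np.load("p.npy");o=ctrl.get_obs()
M=R.from_rotvec(o["orientation"]).as_matrix();print(M.round(3))
ys=world([0,1,0],[0,0,p[2]])[0]
for s in(1,-1):
    y=s*ys;z=np.array([0,0,-1.]);N=np.c_[np.cross(y,z),y,z]
    print(s,"turn",R.from_matrix(N@M.T).as_rotvec().round(3), "base+j6 est")
t=world([0,48.5,0],p)[0];print("target",t,"delta",t-o["ee_pos"], "shear y",ys)
sp=ray(284.5,193.5,88,"top");print("spool",sp,"in shear",world(sp-[p[0],p[1],0],[0,0,-p[2]]))
E
```

```text
[[ 0.937  0.349 -0.   ]
 [ 0.349 -0.937  0.001]
 [ 0.    -0.001 -1.   ]]
1 turn [-0.00e+00 -2.00e-03  2.47e+00] base+j6 est
-1 turn [-0.001  0.    -0.672] base+j6 est
target [515.5830194   18.00029221   0.        ] delta [ 297.33215706  603.39270744 -403.99996055] shear y [0.30959513 0.95086848 0.        ]
spool [575.89899774 110.86945172  88.        ] in shear [[ 28.60072306 155.4798891   88.        ]]
```

Call:
send_rows(
  commands=[
    {"translation": [0.05,0.1,0],"twist": [0,0,-0.05]},
    {"translation": [0.1,0.2,0],"twist": [0,0,-0.1]},
    {"translation": [0.15,0.3,0],"twist": [0,0,-0.15]},
    {"translation": [0.2,0.4,0],"twist": [0,0,-0.2]},
    {"translation": [0.25,0.5,0],"twist": [0,0,-0.25]},
    {"translation": [0.3,0.6,0],"twist": [0,0,-0.3]},
    {"translation": [0.35,0.7,0],"twist": [0,0,-0.35]},
    {"translation": [0.4,0.8,0],"twist": [0,0,-0.4]},
    {"translation": [0.45,0.9,0],"twist": [0,0,-0.45]},
    {"translation": [0.5,1.0,0],"twist": [0,0,-0.5]},
  ],
  grip=-0.136,
)

```text
t: 1.1
ee_pos: [268.4, -485.0, 404.3]
orientation: [-3.136, -0.166, 0.001]
ft_force: [-0.2, -0.4, 0.3]
width: 50.1
```

Call:
send_rows(
  commands=[
    {"translation": [0.05,0.1,0],"twist": [0,0,-0.05]},
    {"translation": [0.1,0.2,0],"twist": [0,0,-0.1]},
    {"translation": [0.15,0.3,0],"twist": [0,0,-0.15]},
    {"translation": [0.2,0.4,0],"twist": [0,0,-0.2]},
    {"translation": [0.25,0.5,0],"twist": [0,0,-0.25]},
    {"translation": [0.3,0.6,0],"twist": [0,0,-0.3]},
    {"translation": [0.35,0.7,0],"twist": [0,0,-0.35]},
    {"translation": [0.4,0.8,0],"twist": [0,0,-0.4]},
    {"translation": [0.45,0.9,0],"twist": [0,0,-0.45]},
    {"translation": [0.5,1.0,0],"twist": [0,0,-0.5]},
  ],
)

```text
t: 2.1
ee_pos: [318.4, -385.1, 404.4]
orientation: [-3.133, 0.226, 0.001]
ft_force: [0.4, 0.1, 1.0]
width: 50.0
```

Call:
send_rows(
  commands=[
    {"translation": [0.05,0.1,0],"twist": [0,0,-0.034]},
    {"translation": [0.1,0.2,0],"twist": [0,0,-0.068]},
    {"translation": [0.15,0.3,0],"twist": [0,0,-0.1]},
    {"translation": [0.2,0.4,0],"twist": [0,0,-0.14]},
    {"translation": [0.25,0.5,0],"twist": [0,0,-0.17]},
    {"translation": [0.3,0.6,0],"twist": [0,0,-0.2]},
    {"translation": [0.35,0.7,0],"twist": [0,0,-0.24]},
    {"translation": [0.4,0.8,0],"twist": [0,0,-0.27]},
    {"translation": [0.45,0.9,0],"twist": [0,0,-0.31]},
    {"translation": [0.5,1.0,0],"twist": [0,0,-0.344]},
  ],
)

```text
t: 3.1
ee_pos: [368.4, -285.1, 404.4]
orientation: [-3.102, 0.494, 0.001]
ft_force: [0.0, -0.2, -0.2]
width: 49.8
```

Call:
send_rows(
  commands=[
    {"translation": [0.05,0.1,0],"twist": [0,0,0]},
    {"translation": [0.1,0.2,0],"twist": [0,0,0]},
    {"translation": [0.15,0.3,0],"twist": [0,0,0]},
    {"translation": [0.2,0.4,0],"twist": [0,0,0]},
    {"translation": [0.25,0.5,0],"twist": [0,0,0]},
    {"translation": [0.3,0.6,0],"twist": [0,0,0]},
    {"translation": [0.35,0.7,0],"twist": [0,0,0]},
    {"translation": [0.4,0.8,0],"twist": [0,0,0]},
    {"translation": [0.45,0.9,0],"twist": [0,0,0]},
    {"translation": [0.5,1.0,0],"twist": [0,0,0]},
  ],
)

```text
t: 4.1
ee_pos: [418.7, -184.8, 404.7]
orientation: [-3.103, 0.493, 0.0]
ft_force: [0.4, -0.2, -0.2]
width: 50.0
```

Call:
send_rows(
  commands=[
    {"translation": [0.05,0.1,0],"twist": [0,0,0]},
    {"translation": [0.1,0.2,0],"twist": [0,0,0]},
    {"translation": [0.15,0.3,0],"twist": [0,0,0]},
    {"translation": [0.2,0.4,0],"twist": [0,0,0]},
    {"translation": [0.25,0.5,0],"twist": [0,0,0]},
    {"translation": [0.3,0.6,0],"twist": [0,0,0]},
    {"translation": [0.35,0.7,0],"twist": [0,0,0]},
    {"translation": [0.4,0.8,0],"twist": [0,0,0]},
    {"translation": [0.45,0.9,0],"twist": [0,0,0]},
    {"translation": [0.5,1.0,0],"twist": [0,0,0]},
  ],
)

```text
t: 5.1
ee_pos: [468.7, -84.8, 404.7]
orientation: [3.103, -0.493, -0.0]
ft_force: [0.2, -0.2, 0.9]
width: 49.8
```

Call:
send_rows(
  commands=[
    {"translation": [0.05,0.1,-0.1],"twist": [0,0,0]},
    {"translation": [0.1,0.2,-0.2],"twist": [0,0,0]},
    {"translation": [0.15,0.3,-0.3],"twist": [0,0,0]},
    {"translation": [0.2,0.4,-0.4],"twist": [0,0,0]},
    {"translation": [0.25,0.5,-0.5],"twist": [0,0,0]},
    {"translation": [0.3,0.6,-0.6],"twist": [0,0,0]},
    {"translation": [0.35,0.7,-0.7],"twist": [0,0,0]},
    {"translation": [0.4,0.8,-0.8],"twist": [0,0,0]},
    {"translation": [0.45,0.9,-0.9],"twist": [0,0,0]},
    {"translation": [0.473,1.0,-1.0],"twist": [0,0,0]},
  ],
)

```text
t: 6.1
ee_pos: [516.2, 15.2, 303.9]
orientation: [-3.103, 0.493, -0.001]
ft_force: [-0.3, 0.7, -0.5]
width: 49.7
```

Call:
send_rows(
  commands=[
    {"translation": [-0.006,0.028,-0.05],"twist": [0,0,0]},
    {"translation": [-0.006,0.028,-0.1],"twist": [0,0,0]},
    {"translation": [-0.006,0.028,-0.15],"twist": [0,0,0]},
    {"translation": [-0.006,0.028,-0.2],"twist": [0,0,0]},
    {"translation": [-0.006,0.028,-0.25],"twist": [0,0,0]},
    {"translation": [-0.006,0.028,-0.28],"twist": [0,0,0]},
    {"translation": [-0.006,0.028,-0.28],"twist": [0,0,0]},
    {"translation": [-0.006,0.028,-0.28],"twist": [0,0,0]},
    {"translation": [-0.006,0.028,-0.28],"twist": [0,0,0]},
    {"translation": [-0.006,0.028,-0.28],"twist": [0,0,0]},
  ],
)

```text
t: 7.1
ee_pos: [515.1, 17.2, 276.9]
orientation: [-3.103, 0.493, -0.001]
ft_force: [-0.0, 0.3, 0.7]
width: 49.9
```

```bash
cat > look.py <<'E'
import sys
from h import *
from workcell import ctrl
p=np.load("p.npy");o=ctrl.get_obs();c=o["ee_pos"];w=o["width"]/2;tz=c[2]-182
print(o["t"],c.round(1),o["ft_force"].round(2),o["width"])
cl=world(c-[p[0],p[1],0],[0,0,-p[2]])[0];print("TCP in shear",cl.round(1),"tip z",tz)
L=[(-18,42,75),(18,42,75),(18,86,75),(-18,86,75)]
K=[(8*np.cos(t),8*np.sin(t),86) for t in np.linspace(0,6.28,16)]
F=[[(cl[0]+a,cl[1]+s*(w+b),tz) for a,b in((-10,0),(10,0),(10,13.5),(-10,13.5))] for s in(1,-1)]
I=[]
for n,(x0,y0) in dict(top=(285,185),side=(275,170)).items():
    r=ctrl.get_image(n);D[n]=r;S=8
    im=cv2.cvtColor(r["img"],cv2.COLOR_RGB2BGR)[y0:y0+70,x0:x0+49]
    im=np.clip(cv2.resize(im,None,fx=S,fy=S,interpolation=cv2.INTER_CUBIC)*1.5,0,255).astype(np.uint8)
    J=im.copy()
    for Q,col in((L,(0,0,255)),(K,(0,255,0)),(F[0],(255,255,0)),(F[1],(255,0,255))):
        cv2.polylines(J,[np.round((proj(world(Q,p),n)-[x0,y0]+.5)*S-.5).astype(np.int32)],True,col,1)
    I+=[J]
cv2.imwrite(sys.argv[1],np.hstack(I))
E
python3 look.py pics/l1.png
```

```text
7.1 [515.1  17.2 276.9] [-0.    0.34  0.75] 49.86251691770541
TCP in shear [-2.000e-01  4.760e+01  2.769e+02] tip z 94.88275658544512
```

View pics/l1.png

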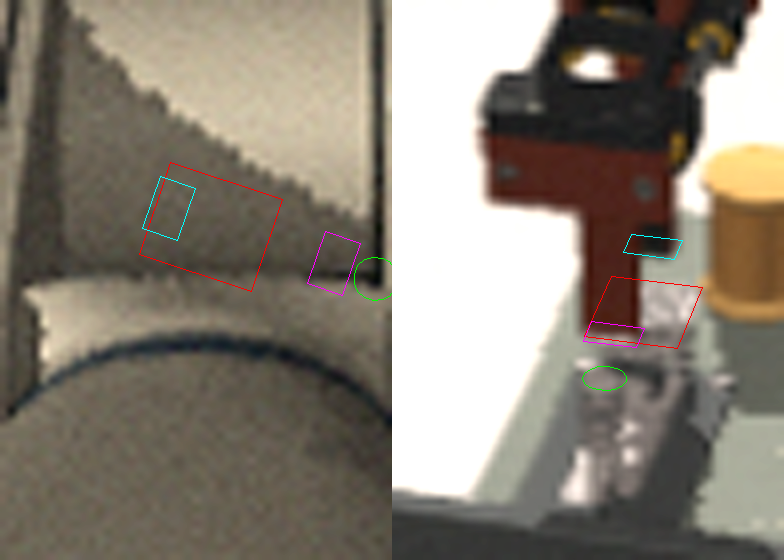

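The fingertip outlines match the real tips in the side view, with finger A's tip at about (612,332) just behind the knob at (604,378). I'll move 1.5 mm away from the knob and come down.

Call:
send_rows(
  commands=[
    {"translation": [0.005,0.014,0],"twist": [0,0,0]},
    {"translation": [0.005,0.014,-0.02],"twist": [0,0,0]},
    {"translation": [0.005,0.014,-0.04],"twist": [0,0,0]},
    {"translation": [0.005,0.014,-0.06],"twist": [0,0,0]},
    {"translation": [0.005,0.014,-0.08],"twist": [0,0,0]},
    {"translation": [0.005,0.014,-0.1],"twist": [0,0,0]},
    {"translation": [0.005,0.014,-0.12],"twist": [0,0,0]},
    {"translation": [0.005,0.014,-0.12],"twist": [0,0,0]},
    {"translation": [0.005,0.014,-0.12],"twist": [0,0,0]},
    {"translation": [0.005,0.014,-0.12],"twist": [0,0,0]},
  ],
)

```text
t: 8.2
ee_pos: [515.6, 18.6, 264.8]
orientation: [-3.103, 0.493, -0.0]
ft_force: [0.1, 0.1, 0.6]
width: 50.0
```

Call:
send_rows(
  commands=[
    {"translation": [0,0,-0.02],"twist": [0,0,0]},
    {"translation": [0,0,-0.04],"twist": [0,0,0]},
    {"translation": [0,0,-0.06],"twist": [0,0,0]},
    {"translation": [0,0,-0.08],"twist": [0,0,0]},
    {"translation": [0,0,-0.1],"twist": [0,0,0]},
    {"translation": [0,0,-0.12],"twist": [0,0,0]},
    {"translation": [0,0,-0.12],"twist": [0,0,0]},
    {"translation": [0,0,-0.12],"twist": [0,0,0]},
    {"translation": [0,0,-0.12],"twist": [0,0,0]},
    {"translation": [0,0,-0.12],"twist": [0,0,0]},
  ],
)

```text
t: 9.2
ee_pos: [515.5, 18.6, 252.8]
orientation: [-3.103, 0.493, -0.0]
ft_force: [-1.1, -0.7, 4.5]
width: 50.0
```

Call:
send_rows(
  commands=[
    {"translation": [0,0,-0.01],"twist": [0,0,0]},
    {"translation": [0,0,-0.02],"twist": [0,0,0]},
    {"translation": [0,0,-0.03],"twist": [0,0,0]},
    {"translation": [0,0,-0.035],"twist": [0,0,0]},
    {"translation": [0,0,-0.04],"twist": [0,0,0]},
    {"translation": [0,0,-0.045],"twist": [0,0,0]},
    {"translation": [0,0,-0.045],"twist": [0,0,0]},
    {"translation": [0,0,-0.045],"twist": [0,0,0]},
    {"translation": [0,0,-0.045],"twist": [0,0,0]},
    {"translation": [0,0,-0.045],"twist": [0,0,0]},
  ],
)

```text
t: 10.2
ee_pos: [515.5, 18.6, 249.1]
orientation: [-3.103, 0.493, -0.001]
ft_force: [-4.3, -0.3, 15.2]
width: 49.8
```

Catch is at its stop (15 N, tip at 67.1 mm). Now I'll push along the shear's -y.

Call:
send_rows(
  commands=[
    {"translation": [-0.006,-0.019,0.002],"twist": [0,0,0]},
    {"translation": [-0.012,-0.038,0.002],"twist": [0,0,0]},
    {"translation": [-0.019,-0.057,0.002],"twist": [0,0,0]},
    {"translation": [-0.025,-0.076,0.002],"twist": [0,0,0]},
    {"translation": [-0.031,-0.095,0.002],"twist": [0,0,0]},
    {"translation": [-0.037,-0.114,0.002],"twist": [0,0,0]},
    {"translation": [-0.043,-0.133,0.002],"twist": [0,0,0]},
    {"translation": [-0.05,-0.152,0.002],"twist": [0,0,0]},
    {"translation": [-0.056,-0.171,0.002],"twist": [0,0,0]},
    {"translation": [-0.062,-0.19,0.002],"twist": [0,0,0]},
  ],
)

```text
t: 11.2
ee_pos: [510.5, 0.2, 249.2]
orientation: [-3.1, 0.494, -0.006]
ft_force: [2.1, 7.2, 7.4]
width: 49.8
```

Call:
send_rows(
  commands=[
    {"translation": [-0.004,-0.013,-0.003],"twist": [0,0,0]},
    {"translation": [-0.009,-0.027,-0.003],"twist": [0,0,0]},
    {"translation": [-0.013,-0.04,-0.003],"twist": [0,0,0]},
    {"translation": [-0.018,-0.054,-0.003],"twist": [0,0,0]},
    {"translation": [-0.022,-0.067,-0.003],"twist": [0,0,0]},
    {"translation": [-0.026,-0.08,-0.003],"twist": [0,0,0]},
    {"translation": [-0.031,-0.095,-0.003],"twist": [0,0,0]},
    {"translation": [-0.035,-0.107,-0.003],"twist": [0,0,0]},
    {"translation": [-0.038,-0.118,-0.003],"twist": [0,0,0]},
    {"translation": [-0.04,-0.124,-0.003],"twist": [0,0,0]},
  ],
)

```text
t: 12.2
ee_pos: [506.7, -12.2, 249.1]
orientation: [-3.1, 0.494, -0.007]
ft_force: [2.9, 6.7, 8.3]
width: 49.7
```

Call:
send_rows(
  commands=[
    {"translation": [-0.002,-0.005,-0.003],"twist": [0,0,0]},
    {"translation": [-0.003,-0.01,-0.003],"twist": [0,0,0]},
    {"translation": [-0.005,-0.014,-0.003],"twist": [0,0,0]},
    {"translation": [-0.006,-0.019,-0.003],"twist": [0,0,0]},
    {"translation": [-0.008,-0.024,-0.003],"twist": [0,0,0]},
    {"translation": [-0.009,-0.028,-0.003],"twist": [0,0,0]},
    {"translation": [-0.009,-0.028,-0.003],"twist": [0,0,0]},
    {"translation": [-0.009,-0.028,-0.003],"twist": [0,0,0]},
    {"translation": [-0.009,-0.028,-0.003],"twist": [0,0,0]},
    {"translation": [-0.009,-0.028,-0.003],"twist": [0,0,0]},
  ],
)

```text
t: 13.2
ee_pos: [505.9, -14.9, 248.9]
orientation: [-3.1, 0.494, -0.007]
ft_force: [2.3, 7.8, 9.5]
width: 49.9
```

Call:
send_rows(
  commands=[
    {"translation": [-0.002,-0.005,0],"twist": [0,0,0]},
    {"translation": [-0.003,-0.01,0],"twist": [0,0,0]},
    {"translation": [-0.005,-0.014,0],"twist": [0,0,0]},
    {"translation": [-0.006,-0.019,0],"twist": [0,0,0]},
    {"translation": [-0.008,-0.024,0],"twist": [0,0,0]},
    {"translation": [-0.008,-0.024,0],"twist": [0,0,0]},
    {"translation": [-0.008,-0.024,0],"twist": [0,0,0]},
    {"translation": [-0.008,-0.024,0],"twist": [0,0,0]},
    {"translation": [-0.008,-0.024,0],"twist": [0,0,0]},
    {"translation": [-0.008,-0.024,0],"twist": [0,0,0]},
  ],
)

```text
t: 14.2
ee_pos: [504.9, -17.8, 248.6]
orientation: [-3.102, 0.493, -0.006]
ft_force: [1.7, 3.6, 7.8]
width: 49.7
```

```bash
python3 look.py pics/l2.png
```

```text
14.2 [504.9 -17.8 248.6] [1.7  3.59 7.8 ] 49.73603816645632
TCP in shear [  0.9  11.2 248.6] tip z 66.62510410424636
```

View pics/l2.png

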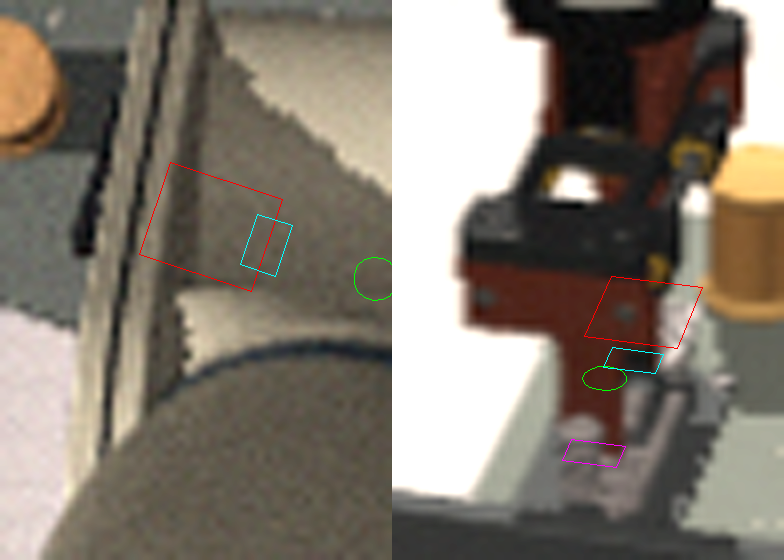

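Finger A's tip is at about (595,455), and the knob top shows in front of it at about (584,427). I'll check that knob position against home.

```bash
python3 - <<'E'
from h import *
p=np.load("p.npy")
q=ray(275+(584-392+.5)/8-.5,170+427.5/8-.5,86,"side");print(world(q-[p[0],p[1],0],[0,0,-p[2]]))
for y in(0,-28,-32):print(y,(proj(world([0,y,86],p),"side")-[275,170]+.5)*8-.5+[392,0])
E
```

```text
[[  0.37688501 -32.52253291  86.        ]]
0 [[604.2002095  378.00242935]]
-28 [[585.9742217  419.96083447]]
-32 [[583.32159892 426.06748956]]
```

Call:
send_rows(
  commands=[
    {"translation": [-0.002,-0.005,0],"twist": [0,0,0]},
    {"translation": [-0.003,-0.01,0],"twist": [0,0,0]},
    {"translation": [-0.005,-0.014,0],"twist": [0,0,0]},
    {"translation": [-0.005,-0.014,0],"twist": [0,0,0]},
    {"translation": [-0.005,-0.014,0],"twist": [0,0,0]},
    {"translation": [-0.005,-0.014,0],"twist": [0,0,0]},
    {"translation": [-0.005,-0.014,0],"twist": [0,0,0]},
    {"translation": [-0.005,-0.014,0],"twist": [0,0,0]},
    {"translation": [-0.005,-0.014,0],"twist": [0,0,0]},
    {"translation": [-0.005,-0.014,0],"twist": [0,0,0]},
  ],
)

```text
t: 15.3
ee_pos: [504.7, -18.5, 248.7]
orientation: [-3.1, 0.494, -0.007]
ft_force: [2.9, 8.9, 7.6]
width: 49.6
```

Call:
send_rows(
  commands=[
    {"translation": [-0.003,-0.01,0],"twist": [0,0,0]},
    {"translation": [-0.005,-0.015,0],"twist": [0,0,0]},
    {"translation": [-0.005,-0.015,0],"twist": [0,0,0]},
    {"translation": [-0.005,-0.015,0],"twist": [0,0,0]},
    {"translation": [-0.005,-0.015,0],"twist": [0,0,0]},
    {"translation": [-0.005,-0.015,0],"twist": [0,0,0]},
    {"translation": [-0.005,-0.015,0],"twist": [0,0,0]},
    {"translation": [-0.005,-0.015,0],"twist": [0,0,0]},
    {"translation": [-0.005,-0.015,0],"twist": [0,0,0]},
    {"translation": [-0.005,-0.015,0],"twist": [0,0,0]},
  ],
)

```text
t: 16.3
ee_pos: [504.5, -19.1, 248.8]
orientation: [-3.098, 0.495, -0.008]
ft_force: [5.4, 18.8, 6.9]
width: 49.5
```

Hard stop felt: 19 N with the hand barely moving. I'll ease off sideways, then lift straight up.

Call:
send_rows(
  commands=[
    {"translation": [0.005,0.015,0],"twist": [0,0,0]},
    {"translation": [0.009,0.028,0],"twist": [0,0,0]},
    {"translation": [0.012,0.038,0],"twist": [0,0,0]},
    {"translation": [0.012,0.038,0.02],"twist": [0,0,0]},
    {"translation": [0.012,0.038,0.05],"twist": [0,0,0]},
    {"translation": [0.012,0.038,0.1],"twist": [0,0,0]},
    {"translation": [0.012,0.038,0.18],"twist": [0,0,0]},
    {"translation": [0.012,0.038,0.28],"twist": [0,0,0]},
    {"translation": [0.012,0.038,0.4],"twist": [0,0,0]},
    {"translation": [0.012,0.038,0.55],"twist": [0,0,0]},
  ],
)

```text
t: 17.3
ee_pos: [503.6, -17.0, 303.7]
orientation: [3.103, -0.493, -0.001]
ft_force: [-0.6, -0.1, 0.1]
width: 49.9
```

Call:
send_rows(
  commands=[
    {"translation": [0,-0.1,0.2],"twist": [0,0,0]},
    {"translation": [0,-0.2,0.4],"twist": [0,0,0]},
    {"translation": [0,-0.3,0.6],"twist": [0,0,0]},
    {"translation": [0,-0.4,0.8],"twist": [0,0,0]},
    {"translation": [0,-0.5,1.0],"twist": [0,0,0]},
    {"translation": [0,-0.6,1.0],"twist": [0,0,0]},
    {"translation": [0,-0.7,1.0],"twist": [0,0,0]},
    {"translation": [0,-0.8,1.0],"twist": [0,0,0]},
    {"translation": [0,-0.9,1.0],"twist": [0,0,0]},
    {"translation": [0,-1.0,1.0],"twist": [0,0,0]},
  ],
)

```text
t: 18.3
ee_pos: [503.6, -117.9, 401.9]
orientation: [-3.102, 0.493, 0.003]
ft_force: [1.0, 0.8, 0.1]
width: 49.7
```

Call:
send_rows(
  commands=[
    {"translation": [-0.05,-0.1,0],"twist": [0,0,0]},
    {"translation": [-0.1,-0.2,0],"twist": [0,0,0]},
    {"translation": [-0.15,-0.3,0],"twist": [0,0,0]},
    {"translation": [-0.2,-0.4,0],"twist": [0,0,0]},
    {"translation": [-0.25,-0.5,0],"twist": [0,0,0]},
    {"translation": [-0.3,-0.6,0],"twist": [0,0,0]},
    {"translation": [-0.35,-0.7,0],"twist": [0,0,0]},
    {"translation": [-0.4,-0.8,0],"twist": [0,0,0]},
    {"translation": [-0.45,-0.9,0],"twist": [0,0,0]},
    {"translation": [-0.5,-1.0,0],"twist": [0,0,0]},
  ],
)

```text
t: 19.3
ee_pos: [453.4, -217.9, 402.8]
orientation: [-3.103, 0.493, -0.0]
ft_force: [0.0, -0.1, 0.3]
width: 49.9
```

Call:
send_rows(
  commands=[
    {"translation": [-0.05,-0.1,0],"twist": [0,0,0]},
    {"translation": [-0.1,-0.2,0],"twist": [0,0,0]},
    {"translation": [-0.15,-0.3,0],"twist": [0,0,0]},
    {"translation": [-0.2,-0.4,0],"twist": [0,0,0]},
    {"translation": [-0.25,-0.5,0],"twist": [0,0,0]},
    {"translation": [-0.3,-0.6,0],"twist": [0,0,0]},
    {"translation": [-0.35,-0.7,0],"twist": [0,0,0]},
    {"translation": [-0.4,-0.8,0],"twist": [0,0,0]},
    {"translation": [-0.45,-0.9,0],"twist": [0,0,0]},
    {"translation": [-0.5,-1.0,0],"twist": [0,0,0]},
  ],
)

```text
t: 20.3
ee_pos: [403.4, -318.0, 402.8]
orientation: [-3.103, 0.493, 0.0]
ft_force: [-0.2, -0.5, 0.2]
width: 49.9
```

```bash
sed -i 's/(F\[0\].*255))):/):/; s/,):/):/' look.py; grep -n "for Q" look.py; python3 look.py pics/l3.png
```

```text
16:    for Q,col in((L,(0,0,255)),(K,(0,255,0))):
20.3 [ 403.4 -318.   402.8] [-0.16 -0.53  0.16] 49.85528921154399
TCP in shear [  -2.7 -305.7  402.8] tip z 220.76285133344516
```

View pics/l3.png

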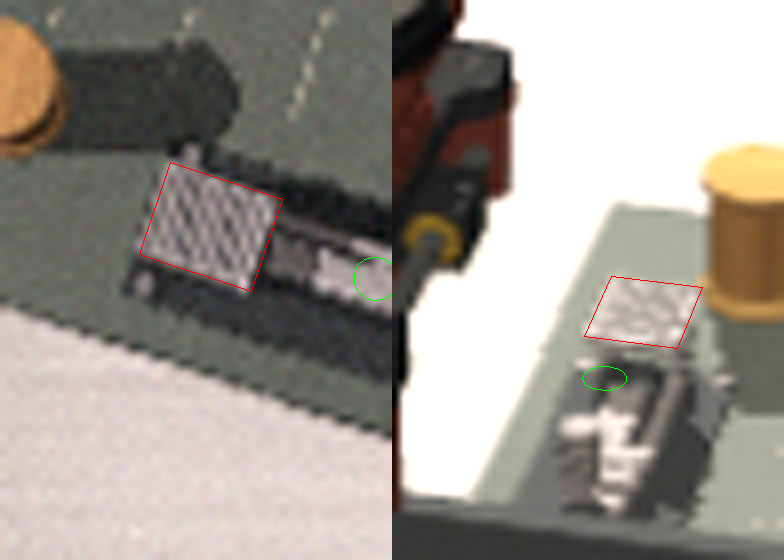

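The thumb plate is back on its z = 75 outline at about (643,312). The knob is at about (582,426), where home is predicted at (583,426), and the hand is well clear. I'll hand in the job.

```bash
python3 -c "
from workcell import ctrl
print(ctrl.close_job())"
```

```text
the job is handed in; nothing more can be done
None
```

The bolt is home and locked, the catch has sprung back up, and the hand is clear. I handed the job in at about 20 s; no verdict was given.

**What I did:** I set the jaws 50 mm apart along the bolt's direction. One fingertip held the catch down at its stop (15 N, tip 67 mm above the bench). I then slid the whole hand so the other fingertip pushed the knob across. The push ended at a hard stop, with the force rising to 19 N while the hand barely moved. I then eased off sideways, lifted straight up and moved away.

**Last checks:**
- **Bolt:** the side camera put the knob 32.5 mm along (32 expected) with the catch still held, and it was in the same place after release.
- **Catch:** the thumb plate is back on its full-height outline in both views.
- **Hand:** the force reads about zero, and the fingertips are about 220 mm above the bench and about 300 mm from the lock.
- **Loose items and arm:** the spool is where it was. I didn't measure the other items or the arm's ledge afterwards, but the hand came near none of the other items.

**One disagreement:** the stop came about 3–4 mm further along than my position estimate, which I put down to measurement error. The camera and the hard stop agreed that the bolt was home.

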